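# Shut away the silver castings

### The arm

A 6-joint arm with a two-finger parallel gripper is mounted at the origin on the work surface. World frame = base frame: x ahead of the robot, y to its left, z up, the work surface at z = 0. Lengths are in m, angles in rad, forces in N, time in s.
With the tool pointing down it reaches from about 0.25 to 0.775 m from the base axis. Payload 4 kg.
Tool frame: the origin (TCP) lies midway between the tips of the shut fingers; the grasp point (between the pads) lies 19 mm behind it; z points along the fingers, y is the line along which they close (so a half turn about z gives the same grasp; the last joint's range is limited). The gripper opens to 94 mm and grips with 3 to 60 N. Pads are 16 mm wide; open, the fingers measure 119 mm over their backs; the gripper's body (75 mm by 177 mm) begins 78 mm behind the grasp point.
Start: joints at [-1.32, 0.087, 1.371, -0, 1.684, -0.103], TCP at [0.191, -0.516, 0.206] pointing down, gripper open.
Joint ranges: [-3.1, 3.1], [-0.76, 2.03], [0.27, 2.55], [-1.08, 4.22], [0.17, 2.65], [-2.57, 2.57]. Speed limits (rad/s): [2.79, 2.79, 3.14, 3.14, 3.14, 3.14].

### API

Orientations are given as [roll, pitch, yaw] about the fixed x, y, z axes, in that order (R = Rz(yaw) Ry(pitch) Rx(roll)).
In Python, from bench import get_obs, snapshot, close_job gives the robot as it stands. The module is installed in compiled form; this text tells all that it offers.
- The arm moves only by the tool drive_tool, never from a script. Its argument "commands" is a list of rows, each a list of 6 numbers: the shift along the tool's x, y, z in units of 0.04 m (1.0 is 0.04 m), then the turn, a rotation vector about the tool's x, y, z in units of 0.1 rad (1.0 is 0.1 rad). In form: [[dx, dy, dz, wx, wy, wz], ...]. A call has 1 to 20 rows; each row shifts and turns the commanded pose from where the row before left it, along the tool's axes as they then stand; what a row does not reach is not made up. A row lasts 1/8 s, in which the tool goes at most 62.5 mm and 10.7 degrees, less where a joint would pass 70% of its speed; a pose out of reach is approached as far as the arm can. A call with a number of a shift or a turn outside -1 to 1 is refused whole. A call with a gripper value outside its range is refused whole. "gripper" is the closure, from 0 (fully open) to 1 (shut), set as the call begins (left out, the last holds). The fingers move at their own pace and stop on an object; the grip force is fixed at half the most. Time passes only in rows, so rows that do not move let the fingers close. It gives the time, the measured TCP pose, the force, the opening and the grip force at its end, in the units of the state.
- get_obs(): the state, without advancing time (a new reading comes with each control period).
- snapshot(name): name is "side" or "top"; returns a dict with "image" (480x640x3 uint8, blue, green, red), "range_z" (480x640 float32, m along the optical axis (not along the pixel's ray), 0 where there is no reading), "fx", "fy", "cx", "cy" (pixels), "rvec" (rotation vector, rad) and "tvec" (3), from world to camera coordinates, as OpenCV has them. Camera axes: x right, y down, z forward; pixel columns grow to the right and rows downward; lengths in m; the calibration is good to about 2 mm. A picture is of the moment at which its call begins.
- close_job(): hands the job in; it is judged then, once.
The state is a dict: "time": time; "joint_positions": joint angles; "qvel": joint speeds; "joint_torque": joint torques, N m; "tool_pos": TCP position; "ee_rot": TCP orientation; "wrist_force": force on the tool from outside, world axes, zero at the start; "wrist_torque": the same for the moment, N m; "width": finger opening in m; "finger_force": force on a finger pad.
Only numpy, scipy, OpenCV 4.12 (cv2) and the standard library are available. Lean on these libraries where they do the work, as an engineer would, in place of code of your own. Each camera call takes 0.05 s, during which the arm holds its last target. There are 200 camera calls.

### The job

Shut the day's silver castings away: push both drawers of the wooden chest fully home, and push the tin's lid down until it is fully shut. Only push with the fingertips: do not lift chest or tin or shove them along the bench, and leave everything else standing where it is.

Things in the scene. Friction and masses are not known exactly. Their poses are not given: they have to be found in the camera images.
- chest: wooden chest standing loose on the bench, 140 mm deep (x), 200 mm wide (y), 85 mm tall, about 2.5 kg; origin under its centre; its own -x side is the front, turned towards the robot. Two drawers side by side, without handles. It stands either left or right of the tin. A push of about 10 N or more on a drawer that is already home can slide it
- drawer_left (a joint): how far the drawer on the chest's +y side (left as the robot sees it) stands out, in m: 0 is fully home against its stop. It slides along the chest's x axis and takes about 2 N to push (stays where it is left)
- drawer_right (a joint): the same for the drawer on the chest's -y side
- drawer_left_front (a point): point on the outer face of the left drawer's front, in the middle of its width, 45 mm above the bench; axes as the chest's, so its x axis points into the chest, the way to push. The front is a board 92 mm wide, 12 mm thick, from 6 to 77 mm above the bench, with a 26 mm wide thumb notch in the top edge down to 60 mm; when home it overlies the chest's carcass, this point then being 82 mm in front of the chest's centre and 47.5 mm to its side
- drawer_right_front (a point): the same point on the right drawer
- tin: open aluminium box standing loose on the bench, 130 mm deep (x), 160 mm wide (y), 60 mm tall, about 1.4 kg; origin under its centre; its lid is hinged along the top of its far (+x) wall
- tin_lid (a joint): opening angle of the tin's lid, rad: 0 is shut flat on the rim, 1.57 upright. The lid stays where it is left (stiff hinge, 1 to 3 N at the free edge) and must be pushed all the way. It starts standing open and leaning a little towards the robot. Flat plate 132 x 162 x 6 mm with no handle
- lid_hinge (a point): middle of the lid's hinged edge, on the lid's outer face (66 mm above the bench when shut); axes turn with the lid: -x runs along the lid to its free edge, z is the normal of the outer face (straight up when shut)
- lid_edge (a point): middle of the lid's free edge, on the outer face, 131 mm from the hinge; axes as lid_hinge
- sprig: small silver casting tree (32 mm wide, 45 mm tall) standing on the rear half of the chest's top; origin under its foot
- tree: silver casting tree, 44 mm wide, 70 mm tall, standing on the bench in front of the robot, nearer than chest and tin; origin under its foot
- file: file with a round wooden handle, 208 mm long and 22 mm thick, lying along x in the gap between chest and tin; origin on the bench near its middle
- cone: turned wooden ring cone, 64 mm wide, 105 mm tall, standing farther back; origin under its centre
- tub: clear plastic bowl, 100 mm wide, 55 mm tall, out to the left; origin under its centre
- bottle: glass bottle, 60 mm wide, 170 mm tall, far out to the right; origin under its centre
- brush: bench brush, about 190 mm long, lying out to the right; origin on the bench near its middle

How it is judged:
At the end, for the whole second after the job is handed in: Both drawers within 4 mm of fully home, the lid within 0.05 rad of shut, chest and tin standing on the bench at rest, within 15 mm of where they began (value of joint each of drawer_left, drawer_right below 0.004 m and value of joint tin_lid below 0.05 rad and height (world z) of each of chest, tin below 0.006 m and distance of each of chest, tin from where it was at the start of the episode below 0.015 m and linear speed of each of chest, tin below 0.01 m/s); the robot touches nothing.
It fails at once if the chest or the tin is lifted or tipped (more than 10 mm or 0.12 rad) (height (world z) of any of chest, tin above 0.01 m or angle between any of chest, tin's own z axis and vertical above 0.12 rad).
It fails at once if the chest or the tin is shoved more than 15 mm (distance of any of chest, tin from where it was at the start of the episode above 0.015 m).
It fails at once if one of the other things is moved more than 30 mm or lifted (distance of any of sprig, tree, file, cone, tub, bottle, brush from where it was at the start of the episode above 0.03 m).
It fails at once if a standing thing is knocked over (angle between any of sprig, tree, cone, tub, bottle's own z axis and vertical above 0.5 rad).
It also fails if it takes over 51 s, if anything falls off the work surface, if the arm or the gripper's body presses on something with over 40 N, if the wrist force passes 120 N, or if a joint passes its speed limit or range.

## Working session

There is one attempt and no reset: what is moved stays moved. The work goes in short steps, Python scripts to look and compute and a tool call to move; the robot and the scene stay as the last step left them, time stands still between calls to the robot, and variables do not carry over. Pictures are saved under pics/ and viewed, at most 10 in all, crops included, and the job is handed in when it is done.

Besides the shell and the picture viewer there is one more tool, called in YAML: its name, and indented under it one key for each argument. drive_tool: Moves the arm, as the interface text tells. Its arguments: {"type":"object","properties":{"commands":{"type":"array"},"gripper":{"type":"number"}},"required":["commands"]}

```bash
mkdir -p pics
cat > h.py <<'E'
import numpy as np, cv2
from bench import get_obs, snapshot, close_job
def cloud(s):
    z=s["range_z"].astype(float); v,u=np.mgrid[0:480,0:640]
    P=np.stack([(u-s["cx"])/s["fx"]*z,(v-s["cy"])/s["fy"]*z,z],-1)
    R=cv2.Rodrigues(np.array(s["rvec"],float))[0]
    W=(P-np.array(s["tvec"]).ravel())@R
    W[z<=0]=np.nan
    return W
E
python3 - <<'E'
from h import *
for n in("top","side"):
    s=snapshot(n); cv2.imwrite(f"pics/{n}0.png",s["image"]); np.savez(f"{n}0.npz",W=cloud(s),im=s["image"])
    R=cv2.Rodrigues(np.array(s["rvec"],float))[0]; print(n,-R.T@np.array(s["tvec"]).ravel(), R[2])
print(get_obs())
E
```

```text
top [ 0.40081931 -0.01108823  1.37628618] [ 0.12834488 -0.00674626 -0.99170665]
side [0.4838626  1.00533497 0.63696414] [ 0.06412415 -0.87346868 -0.48263915]
{'time': 0.1, 'joint_positions': array([-1.32008245e+00,  8.78847129e-02,  1.37207708e+00,  2.88081562e-05,
        1.68360708e+00, -1.03059653e-01]), 'qvel': array([-0.00176155, -0.00037883, -0.00514665, -0.00066579,  0.00021665,
       -0.00026731]), 'joint_torque': array([ 2.18010660e-03, -3.41252303e+01, -3.03302300e+01,  7.20419968e-02,
        3.04392341e-02, -9.91741967e-05]), 'tool_pos': array([ 0.19044623, -0.51545456,  0.20443246]), 'ee_rot': array([-3.13962987e+00, -2.31787258e-04,  3.53776517e-01]), 'wrist_force': array([-0.17343836,  0.23994064, -1.22454342]), 'wrist_torque': array([-0.02016431,  0.07602756,  0.01799707]), 'finger_force': 0.0, 'width': 0.09359193092468283}
```

View pics/top0.png

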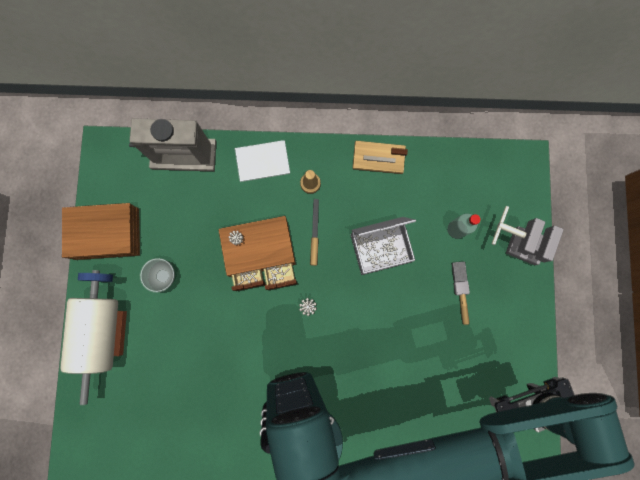

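View pics/side0.png

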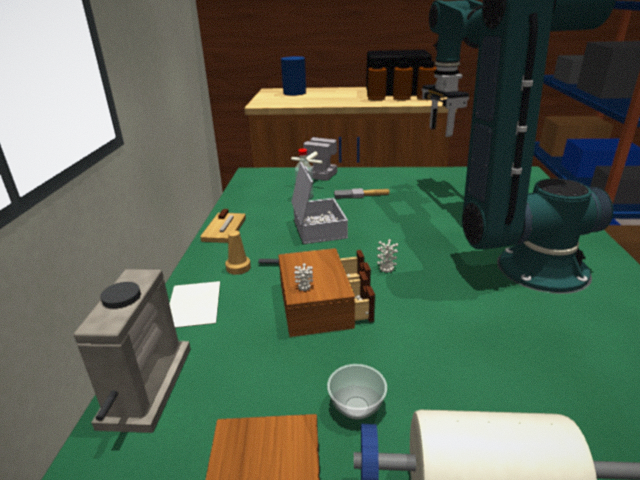

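The top view shows the chest at about (257,247), with its drawer fronts at (249,289) and (282,285). The tin is at (383,247) with its lid edge near (385,228), and the tree is at (307,307) in front of the gap. The side view agrees: both drawers are out and the lid leans towards the robot.

```bash
python3 - <<'E'
from h import *
d=np.load("top0.npz");W=d["W"]
def box(u0,u1,v0,v1,z0,z1,name,show=True):
    P=W[v0:v1,u0:u1].reshape(-1,3);P=P[(P[:,2]>z0)&(P[:,2]<z1)]
    r=cv2.minAreaRect((P[:,:2]*1000).astype(np.float32))
    print(name,len(P),np.round(r[0],1),np.round(r[1],1),round(r[2],1),"z",np.round(np.median(P[:,2]),4),"\n",np.round(cv2.boxPoints(r)).tolist());return P
print("bench z",np.nanmedian(W[320:340,200:260,2]))
box(205,305,205,275,.078,.092,"chesttop")
box(205,305,258,300,.055,.082,"drawers")
for u0,u1,n in((225,265,"L"),(265,302,"R")): 
    P=box(u0,u1,278,300,.068,.085,n)
box(345,425,230,285,.05,.07,"tinrim")
L=box(345,425,205,250,.085,.25,"lid")
box(295,322,292,322,.01,.09,"tree");box(225,248,226,248,.095,.15,"sprig");box(300,325,195,270,.006,.05,"file")
d=np.load("side0.npz");W=d["W"]
print("bench z",np.nanmedian(W[330:360,420:470,2]))
box(270,390,240,335,.078,.092,"S chesttop+dr")
box(270,390,240,335,.02,.092,"S chest all")
box(285,355,150,240,.085,.3,"S lid")
P=box(285,355,150,240,.08,.3,"S lid")
from numpy.linalg import svd
for Q in (P,L):
    c=np.median(Q,0);Q=Q[np.linalg.norm(Q-c,axis=1)<.12];c=Q.mean(0);print(c,svd(Q-c)[2][2],Q.max(0))
v=[(x,y) for y in range(255,325,8) for x in range(345,380,4)]
for y in (262,272,285,300,310): print(y,[tuple(np.round(W[y,x]*1000).astype(int).tolist()) if W[y,x,0]==W[y,x,0] else None for x in range(350,380,3)])
E
python3 -c "
import cv2
a=cv2.imread('pics/top0.png')[200:330,205:435];b=cv2.imread('pics/side0.png')[150:340,270:410]
a=cv2.resize(a,None,fx=3.4,fy=3.4);cv2.imwrite('pics/c.png',a);cv2.imwrite('pics/c2.png',cv2.resize(b,None,fx=3,fy=3))"
```

```text
bench z 0.0001346066892826248
chesttop 3098 [567.9 165.6] [140.9 200.3] 13.0 z 0.085 
 [[477.0, 247.0], [522.0, 52.0], [659.0, 84.0], [614.0, 279.0]]
drawers 488 [486.4 150.2] [ 92.7 207.8] 3.3 z 0.0748 
 [[434.0, 251.0], [446.0, 44.0], [539.0, 49.0], [527.0, 257.0]]
L 96 [450.9 185.7] [12.2 90.8] 12.6 z 0.077 
 [[435.0, 229.0], [455.0, 140.0], [467.0, 143.0], [447.0, 231.0]]
R 99 [456.9  90.3] [12.  91.4] 13.2 z 0.0769 
 [[441.0, 133.0], [461.0, 44.0], [473.0, 47.0], [452.0, 136.0]]
tinrim 249 [ 579.5 -209.9] [128.  160.3] 16.0 z 0.0595 
 [[496.0, -150.0], [540.0, -305.0], [663.0, -269.0], [619.0, -115.0]]
lid 407 [ 626.  -195.9] [ 34.  161.2] 16.5 z 0.1637 
 [[587.0, -123.0], [633.0, -278.0], [665.0, -268.0], [619.0, -114.0]]
tree 160 [397.3  10. ] [53.1 48.8] 22.8 z 0.0617 
 [[363.0, 22.0], [382.0, -23.0], [431.0, -2.0], [412.0, 43.0]]
sprig 140 [582.3 220. ] [37.3 34.4] 89.1 z 0.126 
 [[565.0, 202.0], [599.0, 201.0], [600.0, 238.0], [565.0, 239.0]]
file 428 [624.4   3. ] [226.9  73.4] 0.4 z 0.0159 
 [[511.0, 39.0], [511.0, -34.0], [738.0, -33.0], [738.0, 40.0]]
bench z -0.0009203
[... 842 characters left out ...]
 -2), (430, -18, 0), (422, -21, -1), (414, -23, -2)]
272 [(485, 63, 21), (477, 60, 20), (470, 54, 16), (463, 80, 33), (458, 148, 77), (450, 133, 68), (444, 138, 71), (431, 28, -1), (424, 28, -1), (416, 28, -1)]
285 [(484, 209, 84), (478, 159, 49), (471, 156, 48), (464, 155, 47), (458, 171, 58), (451, 176, 62), (443, 137, 35), (433, 88, 1), (426, 84, -2), (419, 82, -3)]
300 [(484, 250, 75), (478, 247, 74), (471, 168, 14), (464, 190, 31), (459, 228, 60), (453, 229, 60), (446, 229, 60), (441, 235, 65), (434, 233, 64), (422, 147, 0)]
310 [(484, 250, 50), (478, 249, 49), (471, 237, 40), (465, 236, 39), (459, 233, 37), (452, 232, 36), (446, 231, 36), (440, 234, 38), (433, 230, 35), (423, 182, -1)]
```

View pics/c.png

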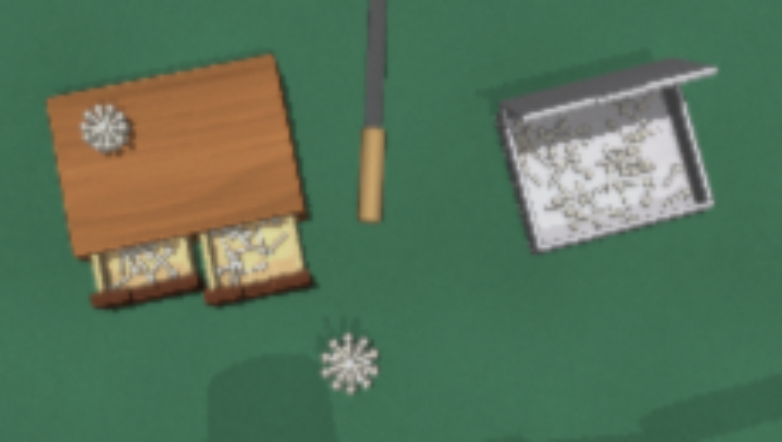

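Measurements check out against the given sizes:

| Item | Position | Yaw | State |
|---|---|---|---|
| Chest | centre (568,166) mm | 0.228 rad | left drawer out ~33 mm, right drawer out ~49 mm |
| Tin | centre (580,-210) mm | 0.279 rad | lid at about 1.28 rad |

I'll do the lid first: shut the fingers, rise, and go over the lid to stand behind it.

drive_tool:
  commands:
    - [0,0,-0.8,0,0,0.4]
    - [0,0,-0.85,0,0,0.35]
    - [0.9,-0.3,0,0,0,0]
    - [0.9,-0.3,0,0,0,0]
    - [0.9,-0.3,0,0,0,0]
    - [0.9,-0.3,0,0,0,0]
    - [0.9,-0.3,0,0,0,0]
    - [0.9,-0.3,0,0,0,0]
    - [0.9,-0.3,0,0,0,0]
    - [0.9,-0.3,0,0,0,0]
    - [0.9,-0.3,0,0,0,0]
    - [0.9,-0.3,0,0,0,0]
    - [0.9,-0.3,0,0,0,0]
    - [0.9,-0.3,0,0,0,0]
    - [0.9,-0.3,0,0,0,0]
    - [0.9,-0.3,0,0,0,0]
    - [0.9,-0.3,0,0,0,0]
    - [0,0,0,0,0,0]
  gripper: 1

```text
time: 2.35
tool_pos: [0.6614, -0.1923, 0.2691]
ee_rot: [-3.139, 0.002, 0.282]
wrist_force: [-1.1, -1.1, -0.6]
width: 0.0004
finger_force: 0.0
```

drive_tool:
  commands:
    - [0.3,-0.1,0,0,0,0]
    - [0,0,0.7,0,0,0]
    - [0,0,0.7,0,0,0]
    - [0,0,0.7,0,0,0]
    - [0,0,0.5,0,0,0]
    - [0,0,0,0,0,0]

```text
time: 3.1
tool_pos: [0.669, -0.1874, 0.1652]
ee_rot: [-3.139, 0.004, 0.278]
wrist_force: [0.3, -0.9, 0.8]
width: 0.0002
finger_force: 0.0
```

Run:
```python
from h import *
s=snapshot("side"); cv2.imwrite("pics/l.png",cv2.resize(s["image"][120:250,240:400],None,fx=4,fy=4)); print(get_obs()["tool_pos"])
```

```text
[ 0.66991569 -0.1875976   0.16712664]
```

View pics/l.png

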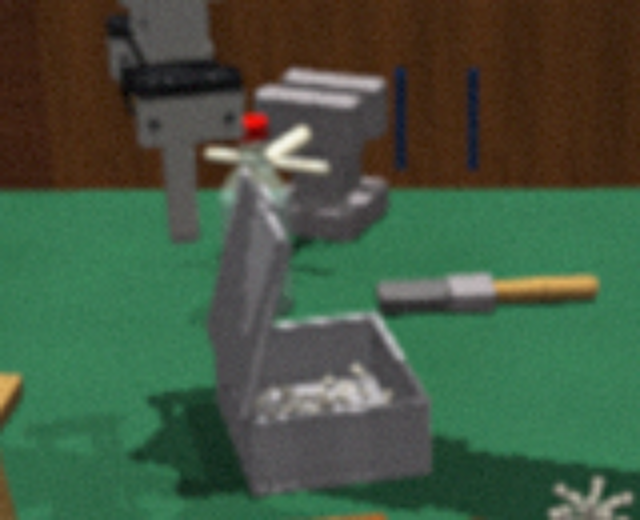

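The finger is behind the lid, with its tip at crop (185,238) and clear of the lid. Next I sweep along the lid's arc.

drive_tool:
  commands:
    - [-0.4,0,0.03,0,0,0]
    - [-0.4,0,0.03,0,0,0]
    - [-0.4,0,0.04,0,0,0]
    - [-0.28,0,0.14,0,0,0]
    - [-0.28,0,0.14,0,0,0]
    - [-0.24,0,0.2,0,0,0]
    - [-0.24,0,0.2,0,0,0]
    - [-0.19,0,0.25,0,0,0]
    - [-0.19,0,0.25,0,0,0]
    - [0,0,0,0,0,0]

```text
time: 4.4
tool_pos: [0.5685, -0.2156, 0.1144]
ee_rot: [-3.139, 0.003, 0.278]
wrist_force: [0.2, -0.4, -0.1]
width: 0.0003
finger_force: 0.0
```

drive_tool:
  commands:
    - [-0.11,0,0.29,0,0,0]
    - [-0.11,0,0.29,0,0,0]
    - [-0.04,0,0.3,0,0,0]
    - [-0.03,0,0.2,0,0,0]
    - [0,0,0,0,0,0]

```text
time: 5.03
tool_pos: [0.558, -0.2187, 0.0717]
ee_rot: [-3.14, 0.002, 0.279]
wrist_force: [-0.8, 1.2, -0.4]
width: 0.0006
finger_force: 0.0
```

Run:
```python
from h import *
o=get_obs();print(o["tool_pos"],o["wrist_force"])
s=snapshot("side"); cv2.imwrite("pics/l2.png",cv2.resize(s["image"][120:250,240:400],None,fx=4,fy=4))
```

```text
[ 0.55803407 -0.2187051   0.07169865] [-0.80880168  1.16600887 -0.38529713]
```

View pics/l2.png

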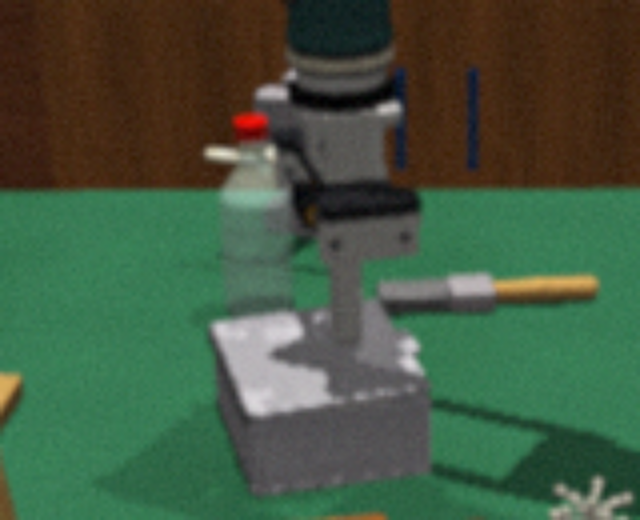

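The lid is nearly flat with the tip on it at crop (345,340). I'll press down the last few millimetres in small steps while watching the force.

drive_tool:
  commands:
    - [0,0,0.08,0,0,0]
    - [0,0,0.07,0,0,0]
    - [0,0,0,0,0,0]
    - [0,0,0,0,0,0]

```text
time: 5.58
tool_pos: [0.5587, -0.2191, 0.0671]
ee_rot: [-3.142, -0.0, 0.279]
wrist_force: [-0.8, 0.5, -0.4]
width: 0.0002
finger_force: 0.0
```

drive_tool:
  commands:
    - [0,0,0.05,0,0,0]
    - [0,0,0.05,0,0,0]
    - [0,0,0,0,0,0]
    - [0,0,0,0,0,0]

```text
time: 6.08
tool_pos: [0.5589, -0.2193, 0.0666]
ee_rot: [3.14, -0.001, 0.279]
wrist_force: [-4.5, 2.0, 11.6]
width: 0.0004
finger_force: 6.0
```

Firm stop at 66.6 mm (shut height is 66 mm) with 11.6 N, so the lid is shut. I lift off and go in front of the right drawer.

drive_tool:
  commands:
    - [0,0,-0.8,0,0,0]
    - [0,0,-0.9,0,0,0.25]
    - [0,0,-0.9,0,0,0.26]
    - [0,0,-0.8,0,0,0]
    - [-0.2,-0.9,0,0,0,0]
    - [-0.2,-0.9,0,0,0,0]
    - [-0.2,-0.9,0,0,0,0]
    - [-0.2,-0.9,0,0,0,0]
    - [-0.2,-0.9,0,0,0,0]
    - [-0.2,-0.9,0,0,0,0]
    - [-0.2,-0.9,0,0,0,0]
    - [-0.2,-0.9,0,0,0,0]
    - [-0.15,-0.9,0,0,0,0]
    - [0,0,0,0,0,0]

```text
time: 7.82
tool_pos: [0.4167, 0.0821, 0.1994]
ee_rot: [3.142, -0.001, 0.232]
wrist_force: [-0.1, 0.9, 0.6]
width: 0.0009
finger_force: 0.0
```

Run:
```python
from h import *
o=get_obs();print(o["tool_pos"],o["ee_rot"],o["wrist_force"])
W=cloud(snapshot("side"));P=W[180:240,290:355].reshape(-1,3);P=P[(P[:,2]>.05)&(P[:,2]<.09)&(abs(P[:,1]+.21)<.12)&(abs(P[:,0]-.58)<.12)]
A=np.c_[P[:,:2],np.ones(len(P))];P=P[P[:,2]>.06];A=np.c_[P[:,:2],np.ones(len(P))];print(len(P),np.linalg.lstsq(A,P[:,2],rcond=None)[0],np.median(P,0))
r=cv2.minAreaRect((P[:,:2]*1000).astype(np.float32));print(r)
```

```text
[0.41667462 0.08207852 0.19935458] [ 3.14151707e+00 -9.13707636e-04  2.31549450e-01] [-0.11743256  0.94109236  0.55206855]
1151 [-0.00034646 -0.00173625  0.06444994] [ 0.57655221 -0.19802924  0.06467539]
((574.72021484375, -207.6134490966797), (144.30203247070312, 165.8772735595703), 16.54301643371582)
```

The lid measures flat (plane slope under 0.002). Next I lower and push the right drawer, stopping about 3 mm short to check.

drive_tool:
  commands:
    - [0,0,0.8,0,0,0]
    - [0,0,0.8,0,0,0]
    - [0,0,0.8,0,0,0]
    - [0,0,0.8,0,0,0]
    - [0,0,0.66,0,0,0]
    - [0.3,0,0,0,0,0]
    - [0.3,0,0,0,0,0]
    - [0.2,0,0,0,0,0]
    - [0.2,0,0,0,0,0]
    - [0.2,0,0,0,0,0]
    - [0.2,0,0,0,0,0]
    - [0.2,0,0,0,0,0]
    - [0.15,0,0,0,0,0]
    - [0.1,0,0,0,0,0]
    - [0,0,0,0,0,0]
    - [0,0,0,0,0,0]

```text
time: 9.88
tool_pos: [0.4892, 0.0975, 0.0446]
ee_rot: [-3.141, 0.0, 0.228]
wrist_force: [-2.8, 0.2, 1.5]
width: 0.0003
finger_force: 1.3
```

```bash
cat >> h.py <<'E'
def rel(p,a=.228,c=(.5679,.1656)):
    d=np.array(p[:2])-c; return np.round([d[0]*np.cos(a)+d[1]*np.sin(a),-d[0]*np.sin(a)+d[1]*np.cos(a)],4)
E
python3 - <<'E'
from h import *
print(rel(get_obs()["tool_pos"]))
s=snapshot("side");cv2.imwrite("pics/r.png",cv2.resize(s["image"][210:340,250:410],None,fx=4,fy=4))
E
```

```text
[-0.092  -0.0486]
```

View pics/r.png

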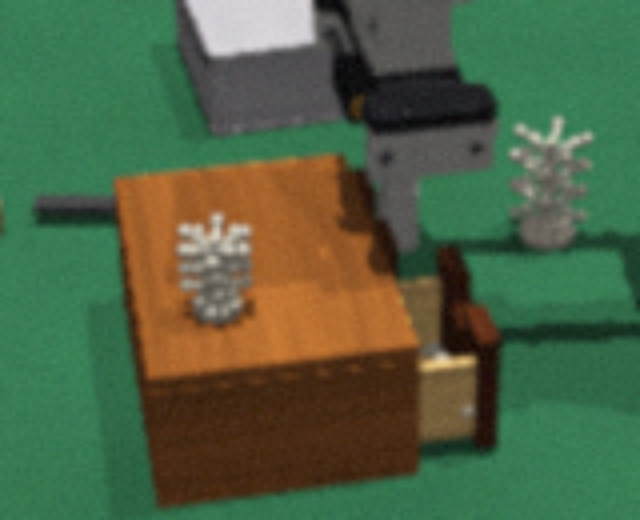

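The right drawer is nearly home, with the finger on its front at crop (405,240). I'll creep in until the force rises.

drive_tool:
  commands:
    - [0.025,0,0,0,0,0]
    - [0.025,0,0,0,0,0]
    - [0,0,0,0,0,0]

```text
time: 10.3
tool_pos: [0.4892, 0.0975, 0.0446]
ee_rot: [-3.141, 0.005, 0.228]
wrist_force: [-7.1, -1.3, 5.2]
width: 0.0004
finger_force: 4.1
```

The tip stalled while force rose from 2.8 to 7.1 N, so the drawer is at its stop. I back off, go across, and push the left drawer.

drive_tool:
  commands:
    - [-0.3,0,0,0,0,0]
    - [-0.5,0,0,0,0,0]
    - [-0.5,0,0,0,0,0]
    - [-0.4,0,0,0,0,0]
    - [0,-0.8,0,0,0,0]
    - [0,-0.8,0,0,0,0]
    - [0,-0.8,0,0,0,0]
    - [0.3,0,0,0,0,0]
    - [0.3,0,0,0,0,0]
    - [0.2,0,0,0,0,0]
    - [0.2,0,0,0,0,0]
    - [0.2,0,0,0,0,0]
    - [0.2,0,0,0,0,0]
    - [0.15,0,0,0,0,0]
    - [0.05,0,0,0,0,0]
    - [0,0,0,0,0,0]
    - [0,0,0,0,0,0]

```text
time: 12.42
tool_pos: [0.466, 0.1909, 0.0448]
ee_rot: [-3.141, -0.001, 0.228]
wrist_force: [-0.6, 0.2, 0.0]
width: 0.0006
finger_force: 0.2
```

```bash
python3 -c "
from h import *
print(rel(get_obs()['tool_pos']))"
```

```text
[-0.0935  0.0476]
```

drive_tool:
  commands:
    - [0.03,0,0,0,0,0]
    - [0.03,0,0,0,0,0]
    - [0,0,0,0,0,0]

```text
time: 12.8
tool_pos: [0.4674, 0.1912, 0.0449]
ee_rot: [-3.141, 0.002, 0.228]
wrist_force: [-4.6, -0.1, 3.5]
width: 0.0002
finger_force: 2.4
```

drive_tool:
  commands:
    - [0.025,0,0,0,0,0]
    - [0,0,0,0,0,0]

```text
time: 13.05
tool_pos: [0.4674, 0.1912, 0.0448]
ee_rot: [-3.141, 0.004, 0.228]
wrist_force: [-6.8, -0.9, 6.0]
width: 0.0002
finger_force: 3.7
```

It stalled at 6.8 N, so the left drawer is at its stop too. I retreat clear and verify.

drive_tool:
  commands:
    - [-0.3,0,0,0,0,0]
    - [-0.6,0,0,0,0,0]
    - [-0.6,0,-0.3,0,0,0]
    - [0,0,-0.9,0,0,0]
    - [0,0,-0.9,0,0,0]
    - [0,0,-0.9,0,0,0]
    - [0,0,-0.9,0,0,0]
    - [-0.6,0.6,0,0,0,0]
    - [-0.6,0.8,0,0,0,0]
    - [0,0.9,0,0,0,0]
    - [0,0.9,0,0,0,0]
    - [0,0.9,0,0,0,0]
    - [0,0.9,0,0,0,0]
    - [0,0.9,0,0,0,0]
    - [0,0.9,0,0,0,0]
    - [0,0.9,0,0,0,0]
    - [0,0.9,0,0,0,0]
    - [0,0,0,0,0,0]

```text
time: 15.3
tool_pos: [0.4418, -0.1704, 0.2002]
ee_rot: [3.14, -0.0, 0.224]
wrist_force: [-0.6, 0.3, -0.6]
width: 0.0004
finger_force: 0.0
```

Run:
```python
from h import *
s=snapshot("top");W=cloud(s);cv2.imwrite("pics/f.png",cv2.resize(s["image"][190:330,205:445],None,fx=3.3,fy=3.3))
def box(u0,u1,v0,v1,z0,z1,n):
    P=W[v0:v1,u0:u1].reshape(-1,3);P=P[(P[:,2]>z0)&(P[:,2]<z1)]
    r=cv2.minAreaRect((P[:,:2]*1000).astype(np.float32));print(n,len(P),np.round(r[0],1),np.round(r[1],1),round(r[2],1))
box(205,305,205,275,.0815,.092,"chesttop (was 567.9 165.6)")
box(205,305,205,300,.07,.092,"chest+fronts")
for a,b,n in((215,262,"L"),(262,302,"R")): box(a,b,262,300,.06,.0805,n)
box(345,425,215,285,.05,.08,"tin");print(get_obs()["wrist_force"])
```

```text
chesttop (was 567.9 165.6) 2847 [561.6 164. ] [152.6 200. ] 13.0
chest+fronts 3309 [562.1 164.1] [153.5 200. ] 13.1
L 141 [492.4 198.1] [ 45.9 101.5] 3.6
R 129 [511.  100.3] [24.6 97. ] 12.7
tin 2103 [ 582.9 -209.3] [136.2 163.2] 16.3
[-0.62785464  0.10326186 -0.14605682]
```

View pics/f.png

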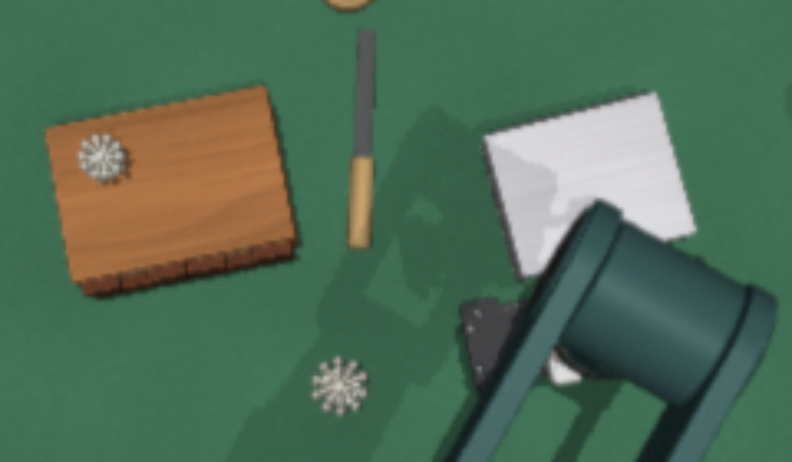

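The picture shows both fronts flush and the lid flat. The chest with its fronts measures 153.5 mm deep (152 mm when home), and both fingertip stops were at -92 mm. The chest hasn't moved and nothing is being touched.

```bash
python3 -c "
from bench import close_job
print(close_job())"
```

```text
the job is handed in; nothing more can be done
None
```

I pushed both drawers to their stops and the lid flat shut, with no shift of the chest or tin seen in the final measurements, and handed the job in at about 15 s; no verdict was returned.

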